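# Feel a combination padlock open in the vise and hold it up

### The job

A combination padlock lies flat in the jaws of the bench vise, dial up, and has to be opened and handed on. With a light grip turn its dial clockwise until it clicks into its notch (the white line on the knob then points at the shackle), then, with the lock still in the vise, pull the shackle out as far as it goes. Lift the opened lock straight out of the vise and finish while holding it up in the gripper, level and dial upward, well clear of the vise; leave everything else on the bench alone.

Things in the scene. Friction and masses are not known exactly. Their poses are not given: they have to be found in the camera images.
- dial_grip (a point): middle of the lock's black round ribbed dial knob (27 mm diameter, 19 mm high; this point 9.5 mm below its flat top), on the dial's vertical axis. Its thin 44 mm skirt, which turns with it, ends 9.5 mm below this point; the lock's top face is 12.5 mm below. The frame turns with the dial: the white line on knob and skirt runs from the axis towards this frame's -x
- dial (a joint): dial angle in rad, growing clockwise from above, stops at -3.1 and 3.1. 0: in the notch, white line on the lock's white mark, pointing at the shackle; only there (within 0.1) can the shackle come out. Starts at -1.4 to -0.6. Turns freely (0.03 Nm) but for a bump from -0.55 to -0.25 (up to 0.25 Nm), then snaps into the notch; a like bump lies beyond. Let go within 0.15 of 0 it settles there
- shackle (a joint): how far the shackle is drawn out of the lock in m: 0 locked, 0.017 fully out, at its stop. With the dial in the notch it slides with about 3 N of friction, no spring, and stays where it is left
- shackle_grip (a point): point midway between the straight parallel legs of the steel U-shackle, at mid-height of the bars, 34 mm out from the lock's face when closed. Legs: 9 mm round bars, 46 mm over both, 28 mm between; the bow ends 24 mm further out. x points to the lock body, y across the legs, z up; it draws out along -x. Below this point is 30 mm of free space
- lock_center (a point): centre of the padlock's steel body, 54 mm (x) by 60 (y) by 30 (z); z up through the dial face, -x towards the shackle; the dial axis is 5 mm to +x. Whole lock about 0.3 kg. It lies loosely in the vise and lifts straight up out of it. A grip or push above 80 N damages it
- vise_nest (a point): middle of the lock's place in the vise: on the steps (141 mm above the bench) of the aluminium jaw plates, whose tops are 9 mm higher. The plates (10 mm thick, 124 mm long in y) stand before and behind the lock along this frame's x with 1.5 mm of play; the lock may lie up to 22 mm to either side along y
- vise: green bench vise, 124 mm wide, bolted down, origin on the bench under the jaw gap, axes as the nest's. Screw and cross handle stand out towards -x, up to 155 mm from here, at most 125 mm above the bench; nothing on the vise is higher than 150 mm but the lock
- file: bystander: flat file with wooden handle, 290 mm long, lying on the bench (origin under its middle)
- hammer: bystander: ball-peen hammer, 275 mm long, lying
- square: bystander: steel try square, 110 by 172 mm, lying
- brush: bystander: wooden wire brush, 230 mm long, lying
- key_padlock: bystander: small brass key padlock, 40 by 45 mm, no dial, lying
- dustpan: bystander: sheet-metal pan 150 by 170 by 45 mm with a tube handle, standing on the bench
- bottle: bystander: clear drink bottle, 62 mm diameter, 200 mm tall, standing
Mind the look-alikes: they are no part of the job. Leave any blue or yellow look-alike of the part that bears dial_grip alone.

How it is judged:
On the way, in this order (a step that is already met when the one before it is completed fails the run):
1. the dial is turned into its notch (value of joint dial between -0.12 and 0.12 rad), for 0.2 s.
2. the shackle is pulled fully out with the lock still in the vise (value of joint shackle above 0.014 m and z of lock_center in the frame of vise_nest below 0.024 m), for 0.1 s.
At the end, for the whole second after the job is handed in: the lock is held at rest in the fingers only, shackle out (over 13 mm), its centre over 50 mm above its place in the vise (35 mm above where it lay), level within 0.4 rad with the dial up (value of joint shackle above 0.013 m and z of lock_center in the frame of vise_nest above 0.05 m and angle between lock_center's own z axis and vertical below 0.4 rad and contact force between the fingers and lock above 1 N and contact force between each of vise, table and lock below 0.1 N and linear speed of lock below 0.05 m/s); the arm keeps its last pose, push and grip.
It fails at once if the lock is gripped or pushed with more than 80 N (contact force between the fingers and lock above 160 N).
It fails at once if the shackle is forced with the dial out of its notch (value of joint shackle between 0.003 and 0.008 m and (value of joint dial above 0.4 rad or value of joint dial below -0.4 rad)).
It fails at once if the lock is lifted out of the vise before it is open (value of joint shackle below 0.01 m and z of lock_center in the frame of vise_nest above 0.027 m).
It fails at once if a bystander is moved by more than 30 mm (distance of any of file, hammer, square, brush, key_padlock, dustpan, bottle from where it was at the start of the episode above 0.03 m).
It also fails if it takes over 46 s, if anything falls off the work surface, if the arm or the gripper's body presses on something with over 40 N, if the wrist force passes 120 N, or if a joint passes its speed limit or range.

### The arm

A 6-joint arm with a two-finger parallel gripper is mounted at the origin on the work surface. World frame = base frame: x ahead of the robot, y to its left, z up, the work surface at z = 0. Lengths are in m, angles in rad, forces in N, time in s.
With the tool pointing down it reaches from about 0.25 to 0.725 m from the base axis. Payload 4 kg.
Tool frame: the origin (TCP) lies on the centre line of the jaws, within the pads' length; the fingertips stand 11 mm ahead of it and the grasp point (between the pads) lies 8 mm behind it (bot.nose_length is the distance from the TCP to the fingertips, in m); z points along the fingers, y is the direction in which the jaws open and shut (so a half turn about z gives the same grasp; the last joint's range is limited). The gripper opens to 85 mm and grips with 20 to 120 N. Pads are 22 mm wide; open, the fingers measure 114 mm over their backs; the gripper's body (76 mm by 85 mm) begins 54 mm behind the grasp point. The pads swing forward as they close: fully open they stand 13 mm farther back than shut.
Start: joints at [1.287, 0.241, 0.005, 1.335, 0, 1.571], TCP at [0.14, 0.48, 0.242] pointing down, gripper open.
Joint ranges: [-2.72, 2.72], [-1.05, 1.87], [-1.09, 1.28], [-1.99, 2.15], [-1.42, 1.44], [-3.14, 3.14]. Speed limits (rad/s): [2.79, 2.79, 3.14, 3.14, 3.14, 3.14].

### API

Orientations are given as a unit quaternion [x, y, z, w].
In Python, from workcell import bot gives the robot as it stands.
- The arm moves only by the tool play_rows, never from a script. Its argument "plan" is one flat list of numbers, 6 for each row, row after row: the shift along the tool's x, y, z in mm, then the turn, a rotation vector about the tool's x, y, z in rad. A call has 1 to 20 rows; each row shifts and turns the commanded pose from where the row before left it, along the tool's axes as they then stand; what a row does not reach is not made up. A row lasts 1/8 s, in which the tool goes at most 62.5 mm and 10.7 degrees, less where a joint would pass 70% of its speed; a pose out of reach is approached as far as the arm can. A call with a gripper value outside its range is refused whole. "hand" is the opening in per cent of the stroke, from 0 (shut) to 100 (fully open), set as the call begins (left out, the last holds). The fingers move at their own pace and stop on an object; the grip force is fixed at half the most. Time passes only in rows, so rows that do not move let the fingers close. It gives the time, the measured TCP pose, the force and the opening at its end, in the units of the state.
- bot.get_obs(): the state, without advancing time (a new reading comes with each control period).
- bot.camera(name): name is "scene" or "top"; returns a dict with "frame" (400x640x3 uint8, blue, green, red), "range_z" (400x640 float32, m along the optical axis (not along the pixel's ray), 0 where there is no reading), "K" (3x3 intrinsics, pixels), "cam_to_world" (4x4, takes a point from camera to world coordinates). Camera axes: x right, y down, z forward; pixel columns grow to the right and rows downward; lengths in m; the calibration is good to about 2 mm. A picture is of the moment at which its call begins.
- bot.job_done(): hands the job in, once; it reports no verdict.
Trained networks look in the newest picture that a camera, given by its name, has taken for a name from the list of things; names that differ only in an ending like _2 or _b are one class to them, and where a whole thing is asked for, a point or a joint stands for the part that bears it (a point fixed in the world has none). Each returns a list of dicts, best first, with "p" (0 to 1); they miss things now and then, are a little off and sometimes report something else, mostly with a low value. They report only what shows in the picture. A call takes as long as a camera call. They do not tell look-alikes from the thing itself.
- bot.outline_of(query, camera): "mask" (400x640 bool, what is visible of it) and "point" ([row, column] in pixels, amid what is visible of it).
The state is a dict: "clock": time; "joint_pos": joint angles; "joint_vel": joint speeds; "tau": joint torques, N m; "eef_pos": TCP position; "tool_rot": TCP orientation; "ft_force": force on the tool from outside, world axes, zero at the start; "ft_torque": the same for the moment, N m; "grip_width": finger opening in m.
Only numpy, scipy, OpenCV 4.12 (cv2) and the standard library are available. Lean on these libraries where they do the work, as an engineer would, in place of code of your own. Each camera call takes 0.05 s, during which the arm holds its last target.

## Working session

There is one attempt and no reset: what is moved stays moved. The work goes in short steps, Python scripts to look and compute and a tool call to move; the robot and the scene stay as the last step left them, time stands still between calls to the robot, and variables do not carry over. Pictures are saved under pics/ and viewed, and the job is handed in when it is done.

Besides the shell and the picture viewer there is one more tool, called after ">>>" by a JSON object that holds its "op" and its "data". play_rows: Moves the arm, as the interface text tells. Its arguments: {"type":"object","properties":{"plan":{"type":"array","items":{"type":"number"}},"hand":{"type":"number"}},"required":["plan"]}

```bash
ls; mkdir -p pics
cat > h.py <<'E'
from workcell import bot
import numpy as np, cv2
def world(c,uv):
    # uv Nx2 (col,row)
    uv=np.atleast_2d(uv).astype(int); z=c['range_z'][uv[:,1],uv[:,0]]
    K=c['K']; p=np.stack([(uv[:,0]-K[0,2])/K[0,0]*z,(uv[:,1]-K[1,2])/K[1,1]*z,z,np.ones(len(z))])
    return (c['cam_to_world']@p)[:3].T
def maskpts(c,m):
    r,q=np.nonzero(m&(c['range_z']>0)); return world(c,np.stack([q,r],1))
E
python3 - <<'E'
from h import *
print(bot.get_obs())
for n in ['scene','top']:
    c=bot.camera(n); cv2.imwrite(f'pics/{n}0.png',c['frame']); print(c['K'],c['cam_to_world'])
    for q in ['dial_grip','shackle_grip','lock_center','vise']:
        for d in bot.outline_of(q,n):
            p=maskpts(c,d['mask']); print(n,q,d['p'],d['point'],d['mask'].sum(),np.median(p,0).round(4) if len(p) else None)
E
```

```text
pics
{'clock': 0.0, 'joint_pos': array([1.28699434e+00, 2.41406823e-01, 3.71524322e-03, 1.33518589e+00,
       4.67456828e-06, 1.57078684e+00]), 'joint_vel': array([0.0011666 , 0.00128138, 0.00069155, 0.00010301, 0.00045575,
       0.00042569]), 'tau': array([-1.37337778e-03, -3.72316325e+01,  2.52408886e+01,  1.68764050e-02,
        5.23605377e-05,  9.35322561e-06]), 'eef_pos': array([0.13983218, 0.47941544, 0.24141257]), 'tool_rot': array([ 1.41420488e-01,  9.89949071e-01, -1.02977982e-03, -1.49481544e-04]), 'ft_force': array([-0.57483054,  0.19356531, -0.36306981]), 'ft_torque': array([-0.04868225,  0.00081547, -0.00530059]), 'grip_width': 0.08533155506928138}
[[389.73417598   0.         325.87179524]
 [  0.         389.73417598 190.661885  ]
 [  0.           0.           1.        ]] [[ 0.6766066   0.62410185 -0.39076897  0.92645385]
 [ 0.73632555 -0.56962823  0.36516895 -0.43507372]
 [ 0.00530958 -0.5348089  -0.84495636  1.04658858]
 [ 0.          0.          0.          1.        ]]
scene dial_grip 0.68 [212.7, 310.6] 209 [ 0.5523 -0.1302  0.1809]
scene dial_grip 0.64 [206.6, 4
[... 1079 characters left out ...]
0000e+00]]
top dial_grip 0.61 [192.1, 339.4] 156 [ 0.5463 -0.1251  0.1796]
top dial_grip 0.58 [248.9, 284.3] 111 [0.3794 0.031  0.0466]
top dial_grip 0.51 [156.5, 249.2] 142 [0.6818 0.1673 0.0363]
top shackle_grip 0.63 [268.0, 276.9] 68 [0.3183 0.0572 0.0216]
top shackle_grip 0.2 [199.3, 351.2] 2837 [ 0.5544 -0.1474  0.1214]
top lock_center 0.83 [154.2, 246.4] 326 [0.6913 0.1651 0.031 ]
top lock_center 0.77 [197.0, 336.9] 648 [ 0.529  -0.1258  0.1686]
top lock_center 0.68 [295.1, 382.9] 516 [ 0.242  -0.2741  0.0271]
top lock_center 0.67 [255.0, 280.2] 399 [0.3639 0.0369 0.0293]
top vise 0.59 [193.3, 348.0] 2563 [ 0.5617 -0.1517  0.122 ]
top vise 0.52 [172.8, 159.2] 654 [0.6021 0.428  0.1274]
```

Run:
```python
import cv2
a=cv2.imread('pics/top0.png'); b=cv2.imread('pics/scene0.png')
cv2.imwrite('pics/topz.png',cv2.resize(a[150:240,285:405],None,fx=6.5,fy=6.5,interpolation=cv2.INTER_CUBIC))
cv2.imwrite('pics/scz.png',cv2.resize(b[160:280,240:390],None,fx=5,fy=5,interpolation=cv2.INTER_CUBIC))
```

```text
(no output)
```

View pics/top0.png

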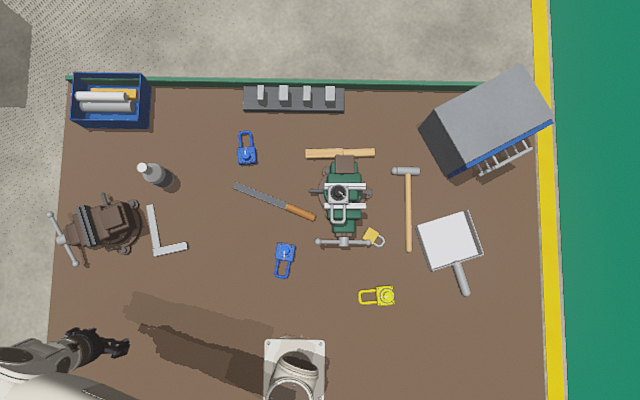

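View pics/scene0.png

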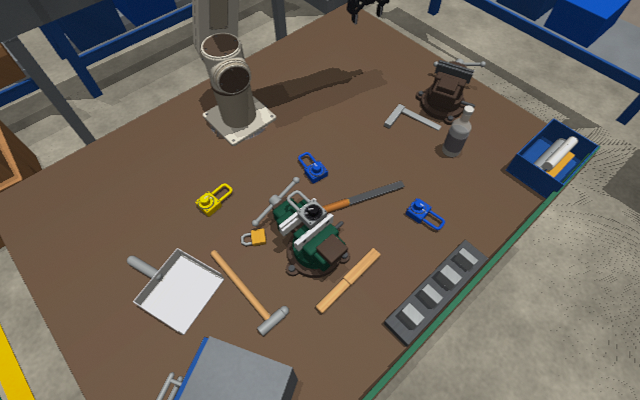

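```bash
sleep 1
```

```text
(no output)
```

View pics/topz.png

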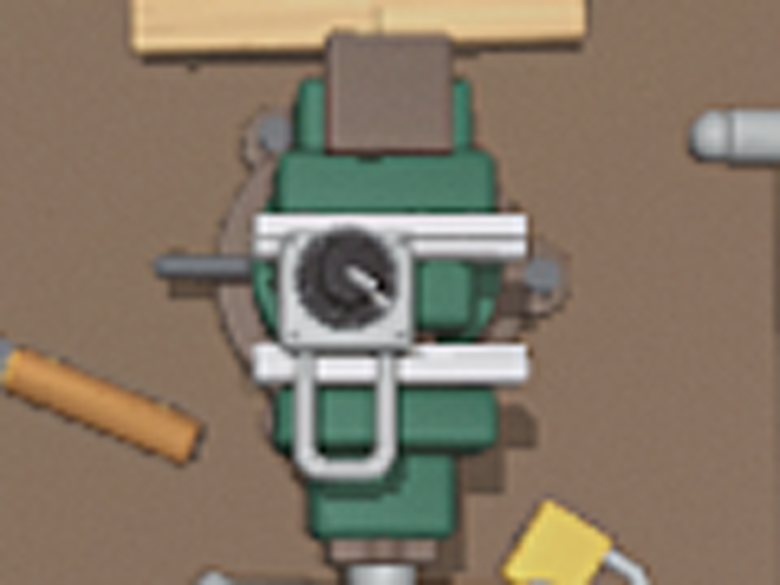

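View pics/scz.png

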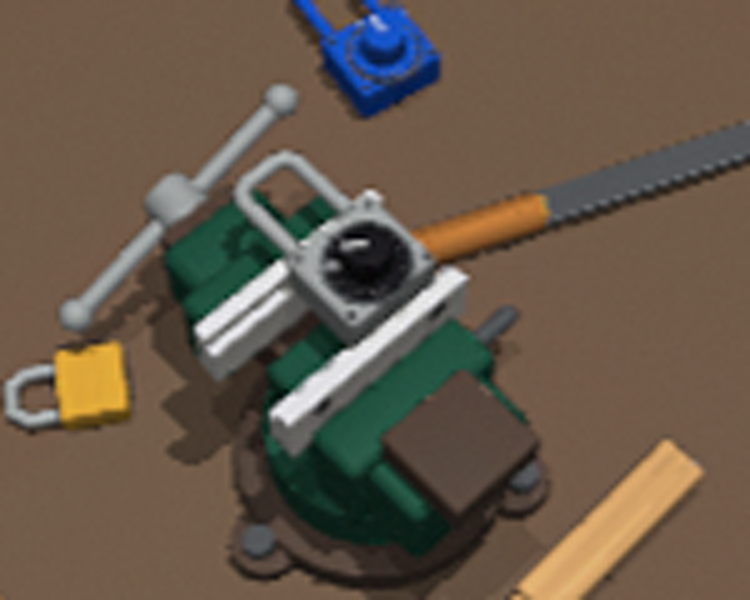

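The lock lies in the vise at top pixel (337,195) with its shackle towards the robot. The white line is about 50° counter-clockwise of the shackle. The blue and yellow locks are look-alikes. Next I measure it precisely.

```bash
cat > meas.py <<'E'
from h import *
import sys
n=sys.argv[1] if len(sys.argv)>1 else 'top'
c=bot.camera(n)
r,q=np.mgrid[0:400,0:640]; P=world(c,np.stack([q.ravel(),r.ravel()],1)); uv=np.stack([q.ravel(),r.ravel()],1)
near=(np.abs(P[:,0]-.53)<.13)&(np.abs(P[:,1]+.13)<.13)
z=P[:,2]
print('hist',[(round(a,3),int(h)) for h,a in zip(*np.histogram(z[near],np.arange(.135,.21,.003)))])
def rect(m,l):
    X=P[m&near]; 
    if len(X)<4: return
    rr=cv2.minAreaRect((X[:,:2]*1000).astype(np.float32)); print(l,len(X),'med',np.median(X,0).round(4),'min',X.min(0).round(4),'max',X.max(0).round(4),'rect',np.round(rr[0],1),np.round(rr[1],1),round(rr[2],1))
rect((z>.188)&(z<.199),'knob top')
rect((z>.165)&(z<.199)&(P[:,0]>0.505),'body+dial')
rect((z>.145)&(z<.154),'plates')
rect((z>.145)&(z<.166)&(P[:,0]<0.487),'shackle')
E
python3 meas.py top; python3 meas.py scene
```

```text
hist [(np.float64(0.135), 138), (np.float64(0.138), 164), (np.float64(0.141), 83), (np.float64(0.144), 54), (np.float64(0.147), 92), (np.float64(0.15), 64), (np.float64(0.153), 21), (np.float64(0.156), 13), (np.float64(0.159), 71), (np.float64(0.162), 49), (np.float64(0.165), 57), (np.float64(0.168), 118), (np.float64(0.171), 111), (np.float64(0.174), 35), (np.float64(0.177), 7), (np.float64(0.18), 2), (np.float64(0.183), 5), (np.float64(0.186), 10), (np.float64(0.189), 23), (np.float64(0.192), 27), (np.float64(0.195), 10), (np.float64(0.198), 1), (np.float64(0.201), 0), (np.float64(0.204), 0)]
knob top 68 med [ 0.5493 -0.1255  0.1923] min [ 0.5348 -0.1387  0.1883] max [ 0.5609 -0.1125  0.1986] rect [ 548.6 -125.4] [24.2 26.2] 36.3
body+dial 395 med [ 0.543  -0.1251  0.1718] min [ 0.5062 -0.1553  0.165 ] max [ 0.5735 -0.0959  0.1986] rect [ 539.8 -125.7] [67.5 58.9] 0.6
plates 206 med [ 0.5194 -0.1592  0.1492] min [ 0.5057 -0.2075  0.1451] max [ 0.6424 -0.0876  0.1537] rect [ 573.8 -147.3] [136.7 119.4] 0.4
shackle 80 med [ 0.4684 -0.1267  0.1611] min [ 0.4591 -0.1475  0.1555] max [ 
[... 523 characters left out ...]
loat64(0.189), 37), (np.float64(0.192), 43), (np.float64(0.195), 4), (np.float64(0.198), 0), (np.float64(0.201), 0), (np.float64(0.204), 0)]
knob top 88 med [ 0.5474 -0.1272  0.1923] min [ 0.5339 -0.1395  0.1885] max [ 0.5601 -0.1127  0.1962] rect [ 547.6 -126.8] [26.3 26. ] 25.0
body+dial 429 med [ 0.5489 -0.132   0.1722] min [ 0.5156 -0.1563  0.1653] max [ 0.5709 -0.0963  0.1962] rect [ 543.1 -126.3] [55.2 59.9] 1.3
plates 343 med [ 0.5712 -0.1563  0.1493] min [ 0.5034 -0.2102  0.145 ] max [ 0.5813 -0.0857  0.1539] rect [ 541.9 -147.9] [ 77.9 123.9] 0.6
shackle 90 med [ 0.4683 -0.1259  0.1618] min [ 0.4584 -0.1498  0.1564] max [ 0.4869 -0.1037  0.1653] rect [ 472.6 -126.7] [46.1 28.4] 89.7
```

```bash
cat > line.py <<'E'
from h import *
import sys
out=sys.argv[1]
for n in ['top','scene']:
    c=bot.camera(n); K=c['K']; T=c['cam_to_world']
    # rectified top-down view at z=.193 around dial: 0.25 mm/px
    S=0.00025; W=240
    ax=np.array([.548,-.126])
    for zz,t in [(.193,'knob'),(.175,'skirt')]:
        g=np.mgrid[0:W,0:W]; X=ax[0]+(W/2-g[0])*S; Y=ax[1]+(W/2-g[1])*S   # up=+x, left=+y
        p=np.stack([X,Y,np.full_like(X,zz),np.ones_like(X)],-1)@np.linalg.inv(T).T
        u=(p[...,0]/p[...,2]*K[0,0]+K[0,2]).astype(np.float32); v=(p[...,1]/p[...,2]*K[1,1]+K[1,2]).astype(np.float32)
        im=cv2.remap(c['frame'],u,v,cv2.INTER_CUBIC)
        cv2.imwrite(f'pics/{out}_{n}_{t}.png',im)
        gr=cv2.cvtColor(im,cv2.COLOR_BGR2GRAY).astype(float)
        # radial brightness per angle
        rr=np.arange(4,12 if t=='knob' else 20,.5)*4 if t=='knob' else np.arange(15,21,.5)*4
        sc=[]
        for a in np.arange(-180,180,4):
            th=np.radians(a) # dial angle clockwise-positive: 0= -x(down); negative = toward right(-y)
            xs=W/2-np.sin(th)*rr; ys=W/2+np.cos(th)*rr
            sc.append(cv2.remap(gr.astype(np.float32),xs.astype(np.float32)[None],ys.astype(np.float32)[None],cv2.INTER_LINEAR).mean())
        sc=np.array(sc); i=np.argsort(-sc)[:5]; print(n,t,[(int(-180+4*k),int(sc[k])) for k in i],int(np.median(sc)))
ims=[[cv2.imread(f'pics/{out}_{n}_{t}.png') for t in('knob','skirt')] for n in ('top','scene')]
cv2.imwrite(f'pics/{out}.png',np.vstack([np.hstack(r) for r in ims]))
E
python3 line.py l0
```

```text
top knob [(-60, 190), (-56, 186), (-64, 183), (-52, 177), (-68, 167)] 68
top skirt [(-56, 185), (-60, 169), (-52, 161), (-48, 124), (-64, 119)] 66
scene knob [(-48, 158), (-52, 158), (-56, 152), (-44, 151), (-60, 140)] 26
scene skirt [(-56, 130), (-52, 121), (-60, 119), (-48, 92), (-64, 91)] 29
```

View pics/l0.png

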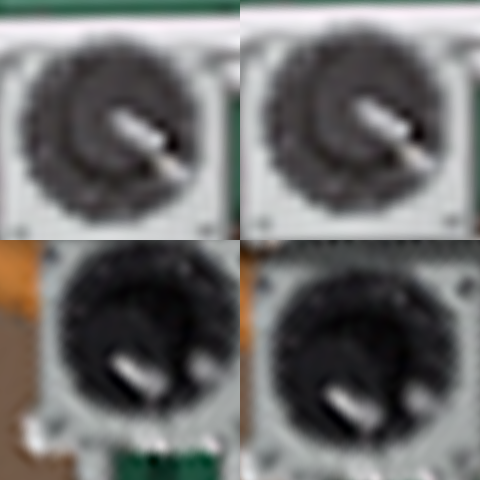

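The axis is near (0.548, -0.126) and the dial is at about -0.96 rad. I'll check the free space around the shackle, then move.

Run:
```python
from h import *
print(bot.nose_length)
for n in('top','scene'):
    c=bot.camera(n); r,q=np.mgrid[0:400,0:640]; P=world(c,np.stack([q.ravel(),r.ravel()],1))
    for x0 in np.arange(.42,.60,.015):
        print(n,round(x0,3),[ (lambda s: round(float(np.percentile(s,90)),3) if len(s) else None)(P[(abs(P[:,0]-x0)<.0075)&(abs(P[:,1]-y0)<.0075),2]) for y0 in -.126+np.arange(-.06,.061,.015)])
```

```text
0.011
top 0.42 [0.069, 0.096, 0.097, 0.1, 0.096, 0.001, 0.101, 0.108, 0.117]
top 0.435 [0.066, 0.104, 0.106, 0.103, 0.105, 0.101, 0.003, 0.004, 0.002]
top 0.45 [0.103, 0.106, 0.106, 0.107, 0.108, 0.102, 0.003, 0.002, 0.004]
top 0.465 [0.105, 0.108, 0.106, 0.163, 0.163, 0.163, 0.003, 0.002, 0.002]
top 0.48 [0.127, 0.128, 0.129, 0.164, 0.127, 0.164, 0.125, 0.003, 0.003]
top 0.495 [0.13, 0.13, 0.13, 0.166, 0.13, 0.164, 0.126, 0.002, 0.016]
top 0.51 [0.15, 0.152, 0.152, 0.163, 0.151, 0.166, 0.152, 0.143, 0.004]
top 0.525 [0.144, 0.142, 0.173, 0.174, 0.174, 0.173, 0.172, 0.023, 0.001]
top 0.54 [0.119, 0.122, 0.172, 0.19, 0.194, 0.193, 0.172, 0.025, 0.002]
top 0.555 [0.119, 0.121, 0.172, 0.194, 0.195, 0.195, 0.17, 0.027, 0.02]
top 0.57 [0.15, 0.151, 0.17, 0.175, 0.174, 0.175, 0.168, 0.139, 0.046]
top 0.585 [0.15, 0.148, 0.148, 0.153, 0.15, 0.154, 0.151, 0.127, 0.042]
scene 0.42 [0.022, 0.097, 0.1, 0.098, 0.099, None, 0.101, 0.111, 0.115]
scene 0.435 [0.093, 0.104, 0.105, 0.104, 0.104, 0.102, None, None, None]
scene 0.45 [0.101, 0.106, 0.107, 0.106, 0.131, 0.103, None, None, None]
scene 0.465 [0.101, 0.106, 0.107, 0.163, 0.164, 0.163, None, None, None]
scene 0.48 [0.127, 0.128, 0.161, 0.163, 0.128, 0.164, 0.127, None, None]
scene 0.495 [0.127, 0.128, 0.147, 0.163, 0.127, 0.165, 0.122, None, None]
scene 0.51 [0.15, 0.15, 0.152, 0.169, 0.167, 0.166, 0.159, 0.149, None]
scene 0.525 [0.14, 0.139, 0.17, 0.173, 0.173, 0.173, 0.173, None, None]
scene 0.54 [0.119, 0.119, 0.17, 0.191, 0.194, 0.194, 0.171, None, None]
scene 0.555 [0.119, 0.121, 0.171, 0.19, 0.194, 0.192, 0.173, None, None]
scene 0.57 [0.15, 0.151, 0.171, 0.172, 0.174, 0.172, 0.168, 0.151, 0.047]
scene 0.585 [0.149, 0.15, 0.148, 0.148, 0.146, 0.147, 0.15, 0.143, 0.025]
```

>>> {"op": "play_rows", "data": {"plan": [0,0,-7,0,0,-0.095,0,0,-7,0,0,-0.095,0,0,-7,0,0,-0.095,-27,-40,0,0,0,0,-27,-40,0,0,0,0,-27,-40,0,0,0,0,-27,-40,0,0,0,0,-27,-40,0,0,0,0,-27,-40,0,0,0,0,-27,-40,0,0,0,0,-27,-40,0,0,0,0,-27,-40,0,0,0,0,-27,-40,0,0,0,0,-27,-40,0,0,0,0,-27,-40,0,0,0,0,-27,-40,0,0,0,0,-27,-40,0,0,0,0,-27,-40,0,0,0,0,0,0,0,0,0,0,0,0,0,0,0,0], "hand": 100}}

```text
clock: 3.3
eef_pos: [0.5452, -0.1193, 0.263]
tool_rot: [-0.0, 1.0, 0.0, -0.001]
ft_force: [-0.8, 0.0, 0.6]
grip_width: 0.0853
```

>>> {"op": "play_rows", "data": {"plan": [-3,-7,0,0,0,0,0,0,15,0,0,0,0,0,15,0,0,0,0,0,15,0,0,0,0,0,12,0,0,0,0,0,8,0,0,0,0,0,4,0,0,0,0,0,0,0,0,0,0,0,0,0,0,0], "hand": 50}}

```text
clock: 4.42
eef_pos: [0.5491, -0.1266, 0.1948]
tool_rot: [-0.001, 1.0, -0.0, 0.001]
ft_force: [0.2, 0.4, 0.5]
grip_width: 0.0428
```

Run:
```python
from h import *
print(bot.get_obs()['grip_width'],bot.get_obs()['joint_pos'])
c=bot.camera('scene'); a=cv2.resize(c['frame'][130:260,240:400],None,fx=4,fy=4,interpolation=cv2.INTER_CUBIC)
d=bot.camera('top'); b=cv2.resize(d['frame'][150:240,285:405],None,fx=4,fy=4,interpolation=cv2.INTER_CUBIC)
cv2.imwrite('pics/a1.png',a);cv2.imwrite('pics/b1.png',b)
```

```text
0.04279395102623337 [-2.26634457e-01  3.88632845e-01  8.74226953e-02  1.26852541e+00
 -2.39315373e-05 -2.27776365e-01]
```

View pics/a1.png

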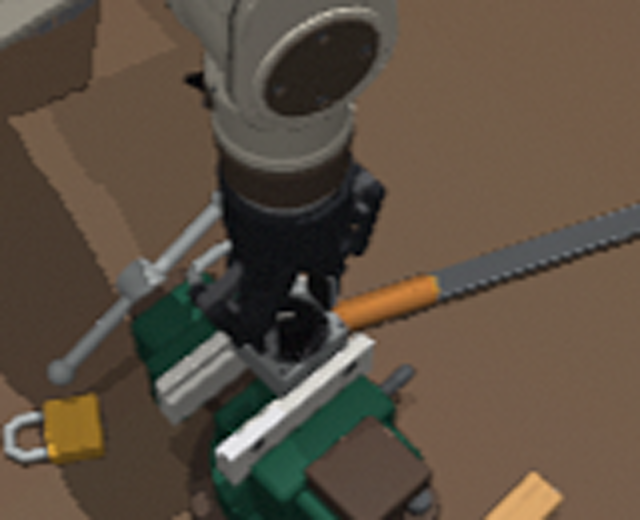

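The fingers straddle the knob. I'll go down 7 mm and close.

>>> {"op": "play_rows", "data": {"plan": [0,0,4,0,0,0,0,0,3,0,0,0,0,0,0,0,0,0]}}

```text
clock: 4.9
eef_pos: [0.5484, -0.1264, 0.1868]
tool_rot: [-0.001, 1.0, 0.0, -0.0]
ft_force: [0.8, -0.2, 0.4]
grip_width: 0.0429
```

>>> {"op": "play_rows", "data": {"plan": [0,0,0,0,0,0,0,0,0,0,0,0,0,0,0,0,0,0,0,0,0,0,0,0,0,0,0,0,0,0,0,0,0,0,0,0], "hand": 20}}

```text
clock: 5.65
eef_pos: [0.549, -0.1265, 0.1876]
tool_rot: [-0.001, 1.0, 0.0, 0.0]
ft_force: [0.7, 0.3, 3.3]
grip_width: 0.0246
```

>>> {"op": "play_rows", "data": {"plan": [0,0,0,0,0,0.08,0,0,0,0,0,0.08,0,0,0,0,0,0.08,0,0,0,0,0,0.08,0,0,0,0,0,0.08,0,0,0,0,0,0.08,0,0,0,0,0,0.08,0,0,0,0,0,0.08,0,0,0,0,0,0.08,0,0,0,0,0,0.08,0,0,0,0,0,0.08,0,0,0,0,0,0.08,0,0,0,0,0,0,0,0,0,0,0,0]}}

```text
clock: 7.4
eef_pos: [0.5485, -0.1272, 0.1876]
tool_rot: [0.461, 0.887, -0.001, 0.0]
ft_force: [-1.8, -2.7, 5.5]
grip_width: 0.0244
```

```bash
python3 - <<'E'
from h import *
o=bot.get_obs(); print(o['ft_force'],o['ft_torque'],o['joint_pos'],o['grip_width'])
E
python3 line.py l1
```

```text
[-1.79397756 -2.66687984  5.53416592] [-0.57105447  0.52988126 -0.06684789] [-0.22712412  0.39273878  0.07424376  1.25224284 -0.00137033  0.73114179] 0.02436821571227975
top knob [(-120, 204), (-124, 204), (-116, 204), (-128, 204), (-112, 204)] 203
top skirt [(-64, 205), (-36, 205), (-32, 204), (-40, 204), (-60, 204)] 203
scene knob [(-8, 100), (-4, 99), (-12, 94), (0, 93), (-16, 84)] 14
scene skirt [(20, 91), (16, 88), (24, 73), (168, 68), (164, 68)] 17
```

View pics/l1.png

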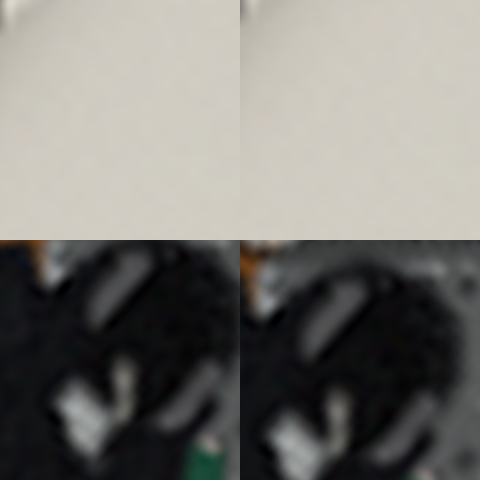

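>>> {"op": "play_rows", "data": {"plan": [0,0,0,0,0,0,0,0,0,0,0,0,0,0,0,0,0,0,0,0,-15,0,0,0,0,0,-25,0,0,-0.1,0,0,-25,0,0,-0.15,0,0,0,0,0,-0.15,0,0,0,0,0,-0.15,0,0,0,0,0,-0.15,0,0,0,0,0,-0.15,0,0,0,0,0,-0.11,0,0,0,0,0,0,0,0,0,0,0,0], "hand": 100}}

```text
clock: 9.12
eef_pos: [0.5489, -0.1265, 0.2529]
tool_rot: [0.0, 1.0, -0.0, 0.0]
ft_force: [0.1, -0.2, -0.1]
grip_width: 0.0856
```

```bash
python3 line.py l2
```

```text
top knob [(-60, 207), (-64, 207), (-68, 207), (-56, 207), (28, 207)] 207
top skirt [(-140, 208), (0, 208), (28, 208), (4, 207), (-40, 207)] 206
scene knob [(-4, 111), (-8, 108), (0, 106), (-12, 98), (4, 95)] 21
scene skirt [(20, 107), (16, 98), (24, 89), (12, 64), (28, 57)] 23
```

View pics/l2.png

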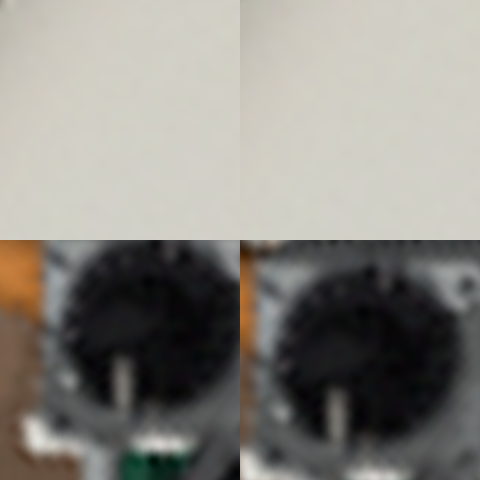

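The dial sits in its notch: in the scene view the line points at the shackle. Now I go to the shackle.

>>> {"op": "play_rows", "data": {"plan": [22,0,0,0,0,0,22,0,0,0,0,0,22,0,0,0,0,0,0,0,20,0,0,0,0,0,20,0,0,0,0,0,20,0,0,0,0,0,18,0,0,0,0,0,13,0,0,0,0,0,8,0,0,0,0,0,0,0,0,0,0,0,0,0,0,0]}}

```text
clock: 10.6
eef_pos: [0.4832, -0.1267, 0.1539]
tool_rot: [-0.001, 1.0, -0.0, 0.001]
ft_force: [-0.4, 0.7, 0.2]
grip_width: 0.085
```

>>> {"op": "play_rows", "data": {"plan": [0,0,0,0,0,0,0,0,0,0,0,0,0,0,0,0,0,0,0,0,0,0,0,0,0,0,0,0,0,0,0,0,0,0,0,0], "hand": 35}}

```text
clock: 11.35
eef_pos: [0.4828, -0.1265, 0.1536]
tool_rot: [-0.001, 1.0, -0.0, 0.0]
ft_force: [-1.4, 0.9, 3.2]
grip_width: 0.0433
```

Run:
```python
from h import *
c=bot.camera('scene'); a=cv2.resize(c['frame'][130:260,220:400],None,fx=4,fy=4,interpolation=cv2.INTER_CUBIC)
cv2.imwrite('pics/a3.png',a)
```

```text
(no output)
```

View pics/a3.png

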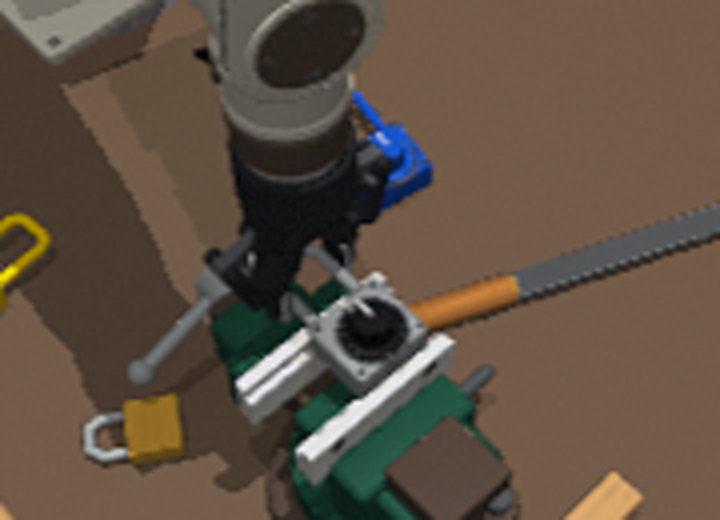

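>>> {"op": "play_rows", "data": {"plan": [2.5,0,0,0,0,0,2.5,0,0,0,0,0,2.5,0,0,0,0,0,2.5,0,0,0,0,0,2.5,0,0,0,0,0,2.5,0,0,0,0,0,2,0,0,0,0,0,1,0,0,0,0,0,0,0,0,0,0,0]}}

```text
clock: 12.52
eef_pos: [0.4645, -0.1268, 0.1533]
tool_rot: [-0.0, 1.0, -0.0, -0.0]
ft_force: [1.9, -1.7, 2.9]
grip_width: 0.0441
```

>>> {"op": "play_rows", "data": {"plan": [1,0,0,0,0,0,0.5,0,0,0,0,0,0,0,0,0,0,0,0,0,0,0,0,0]}}

```text
clock: 13.02
eef_pos: [0.4645, -0.1268, 0.1535]
tool_rot: [-0.001, 1.0, -0.0, 0.001]
ft_force: [5.3, -1.7, 1.3]
grip_width: 0.0437
```

```bash
python3 meas.py scene | tail -4
python3 - <<'E'
from h import *
c=bot.camera('scene'); a=cv2.resize(c['frame'][130:260,220:400],None,fx=4,fy=4,interpolation=cv2.INTER_CUBIC)
cv2.imwrite('pics/a4.png',a)
E
```

```text
knob top 164 med [ 0.5344 -0.1303  0.1934] min [ 0.4534 -0.1797  0.1881] max [ 0.5591 -0.0744  0.199 ] rect [ 491.  -135.3] [ 92.9 117. ] 62.3
body+dial 432 med [ 0.5483 -0.1339  0.1723] min [ 0.5112 -0.1581  0.165 ] max [ 0.5693 -0.0987  0.1964] rect [ 540.2 -128.3] [59.3 58.2] 89.4
plates 349 med [ 0.5716 -0.1574  0.1491] min [ 0.4594 -0.2102  0.1451] max [ 0.5824 -0.0855  0.1538] rect [ 520.4 -148.5] [122.5 124.1] 1.0
shackle 104 med [ 0.4717 -0.1134  0.1607] min [ 0.4427 -0.164   0.146 ] max [ 0.4866 -0.0934  0.1658] rect [ 470.6 -128.9] [41.3 67.8] 17.6
```

View pics/a4.png

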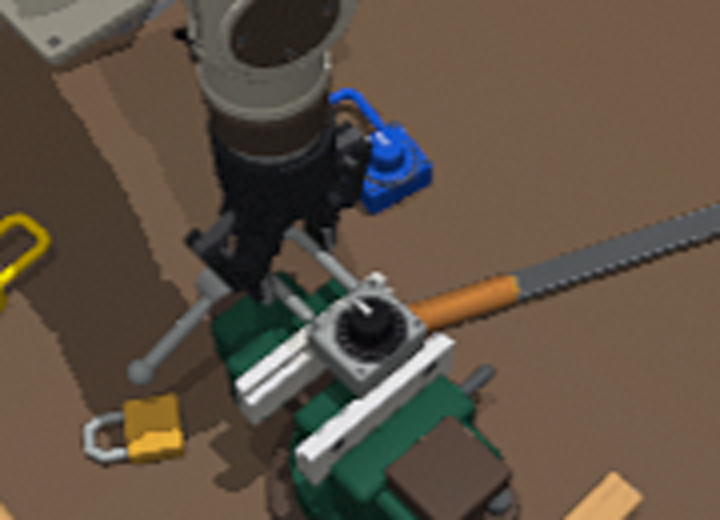

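The stop is reached: the pull went 18 mm and then the force rose. I release, lift and check.

>>> {"op": "play_rows", "data": {"plan": [0,0,0,0,0,0,0,0,0,0,0,0,0,0,0,0,0,0,0,0,-20,0,0,0,0,0,-30,0,0,0,0,0,-40,0,0,0,0,0,-20,0,0,0,0,0,0,0,0,0], "hand": 100}}

```text
clock: 14.12
eef_pos: [0.4639, -0.1268, 0.2647]
tool_rot: [-0.001, 1.0, -0.0, 0.001]
ft_force: [-0.3, -0.7, -0.4]
grip_width: 0.0856
```

```bash
python3 meas.py scene | tail -4
python3 - <<'E'
from h import *
c=bot.camera('scene'); a=cv2.resize(c['frame'][130:260,220:400],None,fx=4,fy=4,interpolation=cv2.INTER_CUBIC)
cv2.imwrite('pics/a5.png',a)
E
```

```text
knob top 88 med [ 0.5473 -0.1276  0.1919] min [ 0.5312 -0.1408  0.1882] max [ 0.5601 -0.1144  0.1954] rect [ 546.8 -127.6] [25.4 28.2] 49.1
body+dial 429 med [ 0.5477 -0.1329  0.1722] min [ 0.5143 -0.1585  0.1651] max [ 0.5712 -0.0984  0.1954] rect [ 542.9 -128.5] [56.7 60.3] 0.5
plates 337 med [ 0.5711 -0.1574  0.1492] min [ 0.5034 -0.2095  0.145 ] max [ 0.5813 -0.0858  0.1537] rect [ 542.3 -147.8] [ 77.7 123.7] 0.2
shackle 121 med [ 0.4576 -0.1246  0.162 ] min [ 0.4397 -0.1506  0.1567] max [ 0.4864 -0.1053  0.1658] rect [ 463.1 -128. ] [45.2 46.8] 89.7
```

View pics/a5.png

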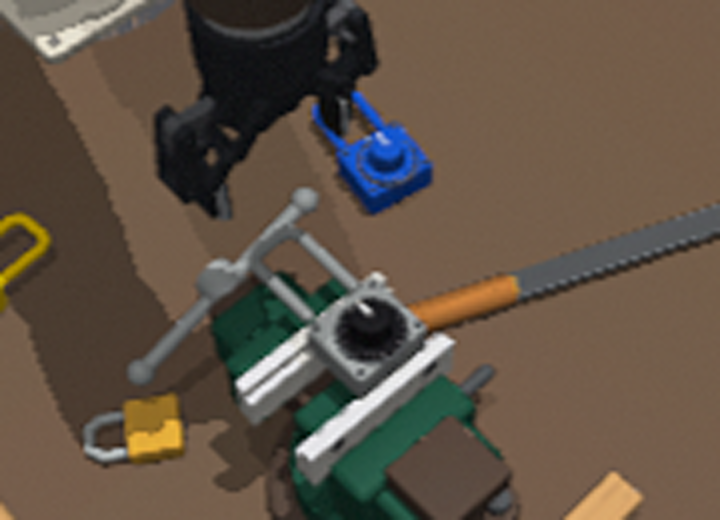

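Shackle is out (bow end moved from x=0.458 to 0.440). Now I grip the body across y.

>>> {"op": "play_rows", "data": {"plan": [-26,-1,0,0,0,0,-26,0,0,0,0,0,-25,0,0,0,0,0,0,0,20,0,0,0,0,0,20,0,0,0,0,0,20,0,0,0,0,0,20,0,0,0,0,0,16,0,0,0,0,0,10,0,0,0,0,0,2,0,0,0,0,0,0,0,0,0,0,0,0,0,0,0]}}

```text
clock: 15.72
eef_pos: [0.5407, -0.1276, 0.156]
tool_rot: [-0.001, 1.0, -0.0, 0.001]
ft_force: [0.5, -0.3, -0.3]
grip_width: 0.0853
```

Run:
```python
from h import *
c=bot.camera('scene'); a=cv2.resize(c['frame'][130:260,220:400],None,fx=4,fy=4,interpolation=cv2.INTER_CUBIC)
cv2.imwrite('pics/a6.png',a)
```

```text
(no output)
```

View pics/a6.png

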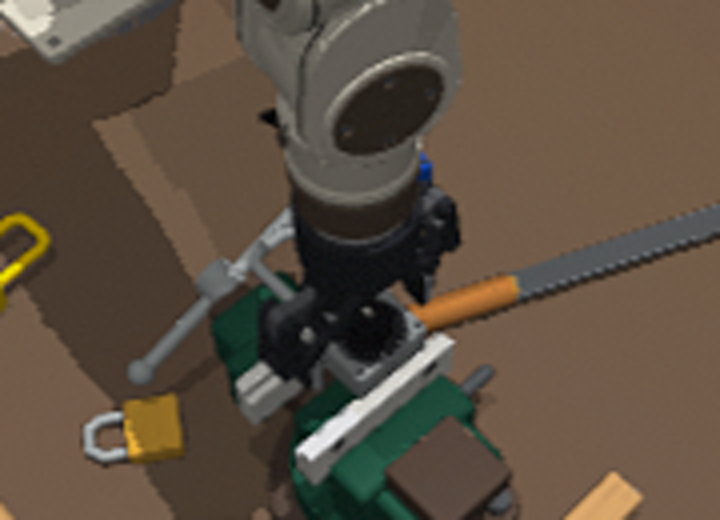

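>>> {"op": "play_rows", "data": {"plan": [0,0,0,0,0,0,0,0,0,0,0,0,0,0,0,0,0,0,0,0,0,0,0,0,0,0,0,0,0,0,0,0,0,0,0,0], "hand": 50}}

```text
clock: 16.52
eef_pos: [0.5407, -0.1275, 0.1561]
tool_rot: [-0.001, 1.0, -0.0, 0.001]
ft_force: [-0.5, 0.3, 5.7]
grip_width: 0.0588
```

>>> {"op": "play_rows", "data": {"plan": [0,0,-3,0,0,0,0,0,-4,0,0,0,0,0,-5,0,0,0,0,0,-5,0,0,0,0,0,-8,0,0,0,0,0,-8,0,0,0,0,0,0,0,0,0,0,0,0,0,0,0]}}

```text
clock: 17.52
eef_pos: [0.5401, -0.1275, 0.1883]
tool_rot: [-0.001, 1.0, -0.0, -0.0]
ft_force: [-1.0, -0.4, -3.3]
grip_width: 0.059
```

Run:
```python
from h import *
c=bot.camera('scene'); a=cv2.resize(c['frame'][130:260,220:400],None,fx=4,fy=4,interpolation=cv2.INTER_CUBIC)
cv2.imwrite('pics/a7.png',a)
```

```text
(no output)
```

View pics/a7.png

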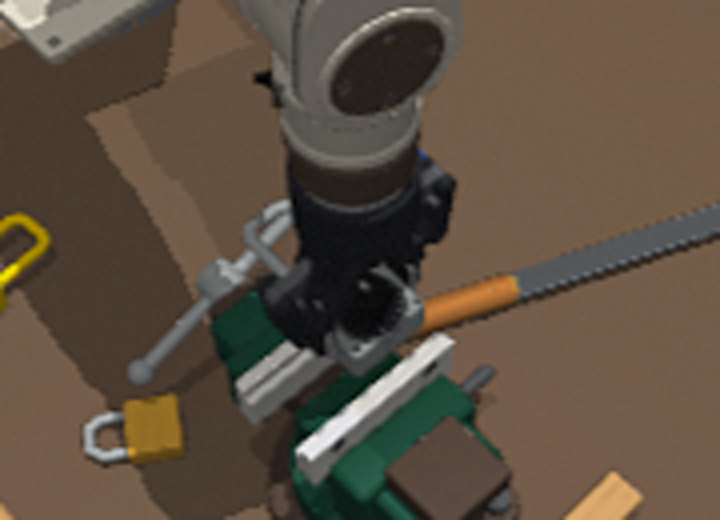

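The lock comes up level and its weight shows at the wrist (-3.3 N). I'll raise it further.

>>> {"op": "play_rows", "data": {"plan": [0,0,-10,0,0,0,0,0,-12,0,0,0,0,0,-14,0,0,0,0,0,-14,0,0,0,0,0,-12,0,0,0,0,0,-8,0,0,0,0,0,0,0,0,0,0,0,0,0,0,0,0,0,0,0,0,0,0,0,0,0,0,0]}}

```text
clock: 18.82
eef_pos: [0.54, -0.1275, 0.2578]
tool_rot: [-0.001, 1.0, 0.0, -0.0]
ft_force: [-1.0, 0.6, -2.7]
grip_width: 0.0588
```

Run:
```python
from h import *
c=bot.camera('scene'); a=cv2.resize(c['frame'][100:260,220:400],None,fx=4,fy=3.7,interpolation=cv2.INTER_CUBIC)
cv2.imwrite('pics/a8.png',a)
for d in bot.outline_of('lock_center','scene')[:4]: 
    p=maskpts(c,d['mask']); print(d['p'],d['point'],np.median(p,0).round(3))
r,q=np.mgrid[0:400,0:640]; P=world(c,np.stack([q.ravel(),r.ravel()],1))
m=(P[:,0]<.475)&(P[:,0]>.42)&(abs(P[:,1]+.128)<.04)&(P[:,2]>.2)&(P[:,2]<.26); print(m.sum(),P[m].min(0).round(3),P[m].max(0).round(3),np.median(P[m],0).round(3))
m=(P[:,0]>.5)&(P[:,0]<.58)&(abs(P[:,1]+.128)<.04)&(P[:,2]>.2)&(P[:,2]<.25);print(np.median(P[m],0).round(3),P[m].min(0).round(3),P[m].max(0).round(3))
o=bot.get_obs(); print(o['ft_force'],o['grip_width'],o['eef_pos'],abs(o['joint_vel']).max())
```

```text
0.92 [212.5, 418.8] [0.7   0.16  0.027]
0.75 [202.1, 204.7] [ 0.249 -0.283  0.029]
0.72 [134.1, 454.6] [0.614 0.422 0.108]
0.56 [193.4, 308.3] [ 0.556 -0.134  0.272]
6 [ 0.444 -0.151  0.258] [ 0.451 -0.113  0.26 ] [ 0.447 -0.133  0.259]
[ 0.567 -0.134  0.247] [ 0.546 -0.159  0.243] [ 0.569 -0.102  0.25 ]
[ 0.18376129 -0.29846683 -2.93507394] 0.05861154311453572 [ 0.54011818 -0.12750077  0.25804538] 0.0026408680012927907
```

View pics/a8.png

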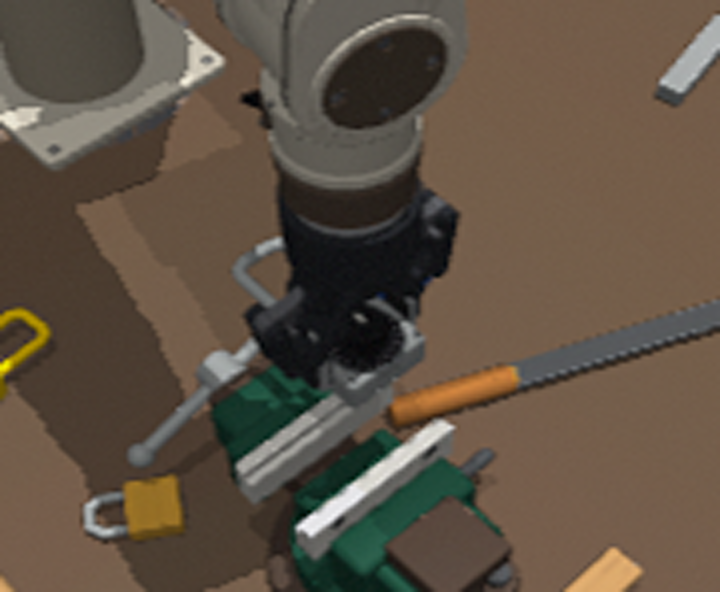

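Run:
```python
from h import *
c=bot.camera('scene')
r,q=np.mgrid[0:400,0:640]; P=world(c,np.stack([q.ravel(),r.ravel()],1))
m=(P[:,0]<.485)&(P[:,0]>.41)&(abs(P[:,1]+.128)<.04)&(P[:,2]>.235)&(P[:,2]<.29); print(m.sum(),P[m].min(0).round(3),P[m].max(0).round(3),np.median(P[m],0).round(3))
print(bot.get_obs()['ft_force'], bot.job_done())
```

```text
95 [ 0.44  -0.152  0.258] [ 0.484 -0.112  0.268] [ 0.45  -0.144  0.264]
the job is handed in; nothing more can be done
[ 0.38998227 -0.31734113 -2.77762468] None
```

I turned the dial into its notch, pulled the shackle fully out in the vise, and lifted the lock out by its body. The job was handed in at about 19 s with the gripper still holding it.

**Last checks before handing in:**
- **Dial:** the white line pointed at the shackle in the scene camera. The arm blocked the top camera, so I had only the one view.
- **Shackle:** the bow end moved from x = 0.458 to 0.440 m. That is about 18 mm, including roughly 1 mm of lock play. It still measured 0.440 m after the lift.
- **Height:** the lock hung about 100 mm above where it lay, clear of the vise.
- **Level:** the shackle bow was at z ≈ 0.264 m and the lock face around 0.272 m. That matches their heights in the vise plus the lift, so the lock is level with the dial up.
- **Grip:** the fingers read 59 mm on the 60 mm body. The wrist carried about 2.8 N, which matches the lock's weight.

I saw nothing else on the bench being touched, but I did not measure the bystanders again. None of these checks failed or disagreed.

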